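# Load a sign blank into the laser engraver

## Robot

A 6-joint arm with a two-finger parallel gripper is mounted at the origin on the work surface. World frame = base frame: x ahead of the robot, y to its left, z up, the work surface at z = 0. Lengths are in m, angles in rad, forces in N, time in s.
With the tool pointing down it reaches from about 0.325 to 0.925 m from the base axis. Payload 3.1 kg.
Tool frame: the origin (TCP) lies on the front face of the gripper's body, between the roots of the fingers; the fingertips stand 73 mm ahead of it and the grasp point (between the pads) lies 54 mm ahead of it; z points along the fingers, x is the direction in which the jaws open and shut, and the axes are right-handed (so a half turn about z gives the same grasp; the last joint's range is limited). The gripper opens to 85 mm and grips with 20 to 120 N. Pads are 22 mm wide; open, the fingers measure 114 mm over their backs; the gripper's body (76 mm by 85 mm) begins 54 mm behind the grasp point. The pads swing forward as they close: fully open they stand 13 mm farther back than shut.
Start: joints at [-1.318, 0.217, 1.613, -0, 1.311, -0.112], TCP at [0.223, -0.584, 0.304] pointing down, gripper open.
Joint ranges: [-2.75, 2.75], [-0.78, 2.1], [0.31, 2.55], [-1.13, 4.27], [0.13, 2.63], [-2.58, 2.58]. Speed limits (rad/s): [2.79, 2.79, 3.14, 3.14, 3.14, 3.14].

## Interface

Orientations are given as a rotation vector (axis times angle).
In Python, from workcell import * gives the robot as it stands.
- The arm moves only by the tool arm_command, never from a script. Its argument "increments" is a list of rows, each a list of 5 numbers: the closure, from -1 (fully open) to 1 (shut), so that 0 is half open, then the shift along the tool's x, y, z in cm, then the turn about the tool's z in rad. In form: [[hand, tx, ty, tz, spin], ...]. A call has 1 to 20 rows; each row is the pose to reach, as a shift and turn from the pose commanded when the call began, along the tool's axes at that moment; what a row does not reach only later rows make up. A row lasts 1/10 s, in which the tool goes at most 50 mm and 8.59 degrees, less where a joint would pass 70% of its speed; a pose out of reach is approached as far as the arm can. A call with a gripper value outside its range is refused whole. The fingers move at their own pace and stop on an object; "grip_force" is the grip in N (left out, the last holds). Time passes only in rows, so rows that repeat a pose let the fingers close. It gives the time, the measured TCP pose, the force and the opening at its end, in the units of the state.
- get_obs(): the state, without advancing time (a new reading comes with each control period).
- grab_frame(name): name is "side" or "top" or "wrist"; returns (picture, depth): 480x640x3 uint8, blue, green, red; 480x640 float32, m along the optical axis (not along the pixel's ray), 0 where there is no reading.
- get_calibration(name): a dict with "camera_matrix" (3x3 intrinsics, pixels), "camera_from_world" (4x4, takes a point from world to camera coordinates). Camera axes: x right, y up, looking along -z (the intrinsics and any distortion apply to the point x, -y, -z); pixel columns grow to the right and rows downward; lengths in m; the calibration is good to about 2 mm. The wrist camera is an equidistant fisheye: a pixel r from the principal point sees the ray r / f radians off the axis. A picture is of the moment at which its call begins: read the wrist's pose just before it. get_calibration takes no time and is no camera call; for the wrist camera it gives the pose at the moment of the call.
- job_done(): hands the job in, once; it reports no verdict.
Trained networks look in the newest picture that a camera, given by its name, has taken for a name from the list of things; names that differ only in an ending like _2 or _b are one class to them, and where a whole thing is asked for, a point or a joint stands for the part that bears it (a point fixed in the world has none). Each returns a list of dicts, best first, with "p" (0 to 1); they miss things now and then, are a little off and sometimes report something else, mostly with a low value. They report only what shows in the picture. A call takes as long as a camera call.
- trace(camera, name): "pixels" (480x640 bool, what is visible of it).
- mark_of(camera, name): "location" ([x, y, z] in m, in world coordinates, good to about 4 mm: a listed point, or the origin of a listed thing).
The state is a dict: "t": time; "qpos": joint angles; "qd": joint speeds; "joint_torque": joint torques, N m; "eef_pos": TCP position; "ee_rot": TCP orientation; "wrist_force": force on the tool from outside, world axes, zero at the start; "moment": the same for the moment, N m; "grip_width": finger opening in m.
Only numpy, scipy, OpenCV 4.12 (cv2) and the standard library are available. Lean on these libraries where they do the work, as an engineer would, in place of code of your own. Each camera call takes 0.05 s, during which the arm holds its last target. There are 200 camera calls.

## Task

First slide the laser engraver's guard window all the way open. Then take the rectangular sign blank, which stands on edge in the drying rack, lay it down on the rubber mat, let go, take it again flat and set it down gently on the engraver's honeycomb bed (never drop or topple it in there), pushed square against both bars of the corner stop with its long side along the longer bar. Last, slide the guard fully shut, and leave the coasters in the rack and everything else on the bench where it is.

Things in the scene. Friction and masses are not known exactly. Their poses are not given: they have to be found in the camera images.
- engraver: Desktop laser engraver, fixed: a grey box 310 mm deep (own x -120..190, front to rear) and 495 mm wide (own y -115..380, right to left), top 125 mm above the bench. Origin at bench level below the middle of its work well's width; x points away from the robot give or take the yaw, z up. The guard's two tracks along y stand 12 mm above the flat top; the control pod at its left end is 175 mm high.
- bed_centre (a point): On the honeycomb bed, the floor of the open-topped well, 80 mm above the bench and 45 mm below the flat top; axes as the engraver's. The well spans x -100..150 and y -90..90 mm of this point. A gantry beam crosses it at x 115..136, 18 to 38 mm above the bed; the laser head fills x 78..115, y 47..85 mm, 7 mm above the bed and up. The bed dents if the blank drops or topples on it.
- stop_corner (a point): Inner corner of the L-shaped corner stop at the front right of the bed, at bed height; axes as the engraver's. Longer bar: 160 mm along x, its face at y = 0, bar on the -y side. Shorter bar: 110 mm along +y, its face at x = 0, bar on the -x side. Bars: aluminium, 15 mm wide, 10 mm high. The blank is home with its centre 55 mm along x, 30 mm along y, 7 mm above this point.
- guard (a joint): Travel of the guard window in m: 0 fully shut, 0.195 fully open, growing towards the engraver's left (+y). It starts shut or a little ajar. It stays where it is left; sliding it takes about 3 N.
- guard_handle (a point): Centre of the guard's handle bar, moving with it: aluminium, 110 mm long (engraver's x), 12 mm wide (y), 12 mm tall, on two 10 mm posts 48 mm either side of the centre, 27 mm free under the bar, 166 mm above the bench. The guard is a tinted clear sheet 252 by 200 mm over the well; the handle is 45 mm from its right edge.
- rack: Wooden dowel drying rack, fixed, 76 by 190 mm. Origin at bench level under its centre; slots along its own x at y = -60, 0 and 60 mm, each with one thing on edge. Two rails 15 mm high at x = -30 and 30 mm carry the things; 8 mm dowels on the rails, up to 58 mm above the bench, stand 13 mm either side of each slot's middle (18 mm free). Open between the rails.
- blank: The sign blank: plain wood rectangle 110 by 60 by 14 mm, about 60 g. Origin at its centre; own x along the 110 mm length, y through the 14 mm thickness, z along the 60 mm width. It starts on a long edge in one of the rack's slots, top edge 75 mm above the bench. Either face may end up on top and either end at the shorter bar.
- coaster_a: Round wooden coaster, 80 mm across, 10 mm thick, standing on edge in another slot of the rack; origin at its centre, y its axis; its top is 88 mm above the bench. Leave it there.
- coaster_b: A second round coaster like the first, in the remaining slot. Leave it there.
- mat: Black rubber non-slip mat, 170 by 170 mm, 3 mm thick, fixed and clear of things; origin at bench level under its centre. It lies between rack and engraver.
- sanding_block: Cork sanding block 110 by 64 by 28 mm on the bench beyond the mat; origin under its centre. Leave it.
- tin: Round wax tin, 82 mm across, 50 mm high, on the bench beyond the rack; origin under its centre. Leave it. Farther out stand heavy tools that are out of the way: an orbital sander (138 mm high) beyond the mat, a cordless drill (200 mm high) beyond the rack to the right, a bar clamp (31 mm high) right of the rack, and a try square (14 mm high) near the robot's base.

How it is judged:
On the way, in this order (a step that is already met when the one before it is completed fails the run):
1. the guard is slid open (within 25 mm of its open stop) (value of joint guard above 0.17 m), for 0.2 s.
2. the blank lies flat on the rubber mat, let go (angle between the y axis of blank and the z axis of mat, either way round below 0.1 rad and x of blank in the frame of mat between -0.085 and 0.085 m and y of blank in the frame of mat between -0.085 and 0.085 m and z of blank in the frame of mat below 0.02 m and contact force between the fingers and blank below 0.05 N), for 0.1 s.
3. the blank lies flat on the bed, home against both bars, let go and at rest, the guard still open (x of blank in the frame of stop_corner between 0.053 and 0.0575 m and y of blank in the frame of stop_corner between 0.028 and 0.0325 m and z of blank in the frame of stop_corner between 0.004 and 0.01 m and angle between the y axis of blank and the z axis of engraver, either way round below 0.05 rad and angle between the x axis of blank and the x axis of engraver, either way round below 0.04 rad and value of joint guard above 0.13 m and linear speed of blank below 0.01 m/s and contact force between the fingers and blank below 0.05 N), for 0.2 s.
At the end, for the whole second after the job is handed in: The guard is fully shut (4 mm); the blank rests flat on the bed (3 degrees), against both bars of the corner stop (about 2.5 mm) and square to them (2.3 degrees), long side along the longer bar; coasters, sanding block and tin are within 20 mm of where they were (value of joint guard below 0.004 m and x of blank in the frame of stop_corner between 0.053 and 0.0575 m and y of blank in the frame of stop_corner between 0.028 and 0.0325 m and z of blank in the frame of stop_corner between 0.004 and 0.01 m and angle between the y axis of blank and the z axis of engraver, either way round below 0.05 rad and angle between the x axis of blank and the x axis of engraver, either way round below 0.04 rad and linear speed of blank below 0.01 m/s); the robot touches nothing.
It fails at once if the blank is dropped or toppled in the engraver's well (moving faster than 0.5 m/s or turning faster than 12 rad/s inside it) ((x of blank in the frame of engraver between -0.1 and 0.15 m and y of blank in the frame of engraver between -0.09 and 0.09 m and z of blank in the frame of engraver below 0.125 m) and (linear speed of blank above 0.5 m/s or angular speed of blank above 12 rad/s)).
It fails at once if a coaster, the sanding block or the tin is shifted by more than 20 mm (distance of any of coaster_a, coaster_b, sanding_block, tin from where it was at the start of the episode above 0.02 m).
It also fails if it takes over 72 s, if anything falls off the work surface, if the arm or the gripper's body presses on something with over 40 N, if the wrist force passes 120 N, or if a joint passes its speed limit or range.

## Working session

There is one attempt and no reset: what is moved stays moved. The work goes in short steps, Python scripts to look and compute and a tool call to move; the robot and the scene stay as the last step left them, time stands still between calls to the robot, and variables do not carry over. Pictures are saved under pics/ and viewed, about 8 in all and at most 12, crops included, and the job is handed in when it is done.

Besides the shell and the picture viewer there is one more tool, called after "Request:" in YAML: its name, and indented under it one key for each argument. arm_command: Moves the arm, as the interface text tells. Its arguments: {"type":"object","properties":{"increments":{"type":"array"},"grip_force":{"type":"number"}},"required":["increments"]}

```bash
mkdir -p pics; ls; python3 - <<'E'
from workcell import *
import cv2, numpy as np
o=get_obs(); print({k:np.round(v,3) for k,v in o.items()})
ims=[]
for c in ["top","side"]:
    im,d=grab_frame(c); ims.append(im); np.save(f'pics/d_{c}.npy',d); cv2.imwrite(f'pics/{c}0.png',im)
    for n in ["engraver","bed_centre","stop_corner","guard_handle","rack","blank","coaster_a","mat","sanding_block","tin"]:
        try: print(c,n,[(np.round(r["location"],3).tolist(),round(r["p"],2)) for r in mark_of(c,n)[:3]])
        except Exception as e: print(c,n,e)
E
```

```text
pics
{'t': np.float64(0.0), 'qpos': array([-1.318,  0.218,  1.615,  0.   ,  1.311, -0.112]), 'qd': array([-0.001,  0.   ,  0.001,  0.001,  0.001, -0.001]), 'joint_torque': array([ 0.0000e+00, -3.9685e+01, -3.0385e+01, -0.0000e+00,  1.0000e-02,
        0.0000e+00]), 'eef_pos': array([ 0.223, -0.583,  0.303]), 'ee_rot': array([-2.586,  1.781,  0.003]), 'wrist_force': array([-0.873, -0.367,  0.285]), 'moment': array([-0.001, -0.015, -0.02 ]), 'grip_width': np.float64(0.085)}
top engraver [([0.5, 0.216, 0.0], 0.88)]
top bed_centre []
top stop_corner [([0.493, -0.321, 0.001], 0.23)]
top guard_handle [([0.507, 0.175, 0.166], 0.74), ([0.497, -0.323, 0.003], 0.26)]
top rack [([0.495, -0.32, -0.001], 0.67)]
top blank [([0.498, -0.319, 0.044], 0.97)]
top coaster_a [([0.488, -0.379, 0.048], 0.9), ([0.5, -0.26, 0.047], 0.66)]
top mat [([0.46, -0.105, -0.001], 0.88)]
top sanding_block [([0.666, -0.062, 0.001], 0.79)]
top tin [([0.713, -0.274, 0.001], 0.76)]
side engraver [([0.498, 0.218, 0.006], 0.95)]
side bed_centre [([0.499, 0.217, 0.079], 0.72)]
side stop_corner [([0.424, 0.139, 0.081], 0.68)]
side guard_handle [([0.504, 0.181, 0.169], 0.74)]
side rack [([0.495, -0.318, 0.0], 0.92)]
side blank [([0.501, -0.32, 0.045], 0.97)]
side coaster_a [([0.49, -0.381, 0.05], 0.81), ([0.501, -0.261, 0.046], 0.79), ([0.507, 0.18, 0.168], 0.25)]
side mat [([0.465, -0.108, -0.0], 0.85)]
side sanding_block [([0.669, -0.055, 0.0], 0.91), ([0.487, -0.379, 0.048], 0.52)]
side tin [([0.71, -0.274, -0.0], 0.92)]
```

View pics/top0.png

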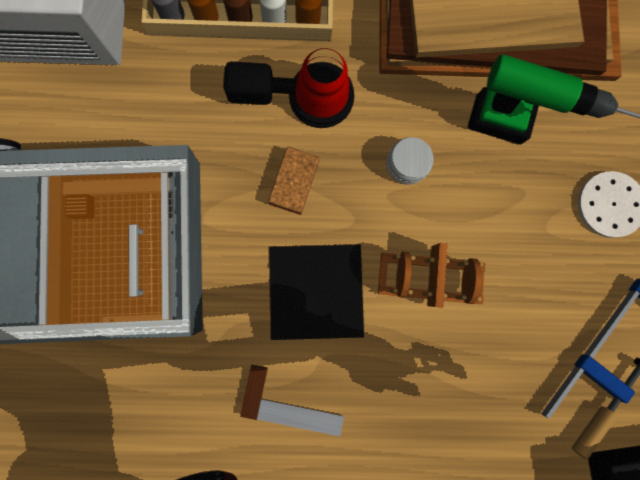

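View pics/side0.png

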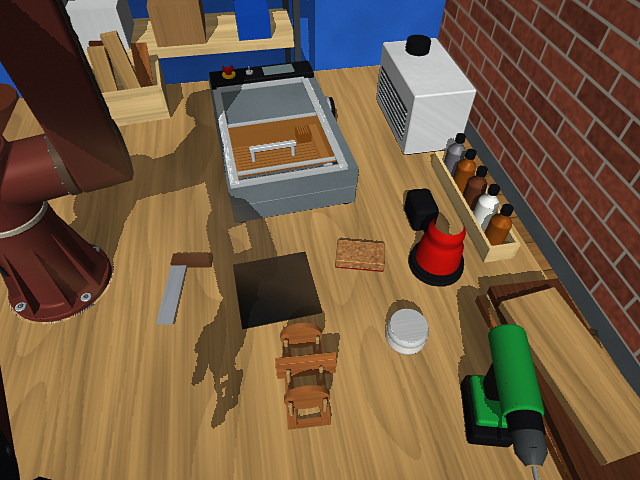

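The top view shows the blank in the middle slot (440,275), coasters at (404,273) and (474,282), and the handle bar at (135,260). The mat is at (316,290). Next I measure yaws and precise points from depth.

```bash
cat > h.py <<'E'
from workcell import *
import cv2, numpy as np
from scipy.spatial.transform import Rotation as R
def cloud(c,d):
    k=get_calibration(c);K=np.array(k["camera_matrix"]);T=np.linalg.inv(k["camera_from_world"])
    v,u=np.mgrid[:480,:640]
    p=np.stack([(u-K[0,2])/K[0,0]*d,-(v-K[1,2])/K[1,1]*d,-d,np.ones_like(d)],-1)@T.T
    p=p[...,:3]; p[d<=0]=np.nan; return p
def rect(P,lo,hi,z0,z1):
    P=P.reshape(-1,3); m=(P[:,0]>lo[0])&(P[:,0]<hi[0])&(P[:,1]>lo[1])&(P[:,1]<hi[1])&(P[:,2]>z0)&(P[:,2]<z1)
    Q=P[m]; 
    if len(Q)<5: return None
    c,s,a=cv2.minAreaRect((Q[:,:2]*1000).astype(np.float32)); 
    e=np.linalg.svd(Q[:,:2]-Q[:,:2].mean(0),full_matrices=False)[2][0]
    return len(Q),np.round(c,1),np.round(s,1),round(a,1),'pca',round(np.degrees(np.arctan(e[1]/e[0])),2),'z',np.round(np.median(Q[:,2]),4),'mean',np.round(Q.mean(0),4)
E
python3 - <<'E'
from h import *
for c in ["top","side"]:
    P=cloud(c,np.load(f'pics/d_{c}.npy'))
    print(c,get_calibration(c)["camera_from_world"][:3,3] if 0 else '')
    print('handle',rect(P,(.42,.1),(.58,.25),.160,.18))
    print('blank',rect(P,(.40,-.35),(.6,-.285),.068,.08))
    print('coasters',rect(P,(.40,-.42),(.6,-.35),.08,.095),rect(P,(.40,-.28),(.6,-.23),.08,.095))
    print('mat',rect(P,(.35,-.25),(.6,0.03),.0015,.01))
    print('engr top',rect(P,(.3,0.05),(.75,.7),.11,.145))
    print('engr right edge',rect(P,(.36,0.05),(.72,.14),.115,.13))
    print('stop bars',rect(P,(.38,.1),(.6,.25),.085,.095))
E
```

```text
top 
handle (652, array([504.3, 177.4]), array([109.5,  11.7]), 3.3, 'pca', np.float64(3.45), 'z', np.float64(0.1728), 'mean', array([0.5039, 0.1767, 0.1722]))
blank (579, array([ 497.3, -317.3]), array([ 15.7, 109.7]), 85.6, 'pca', np.float64(-4.24), 'z', np.float64(0.0756), 'mean', array([ 0.4975, -0.3163,  0.0753]))
coasters (207, array([ 488.5, -376.5]), array([11.7, 52.8]), 85.6, 'pca', np.float64(-4.31), 'z', np.float64(0.0862), 'mean', array([ 0.4889, -0.376 ,  0.0859])) (194, array([ 496.8, -256.9]), array([11.1, 54.4]), 86.2, 'pca', np.float64(-4.07), 'z', np.float64(0.0864), 'mean', array([ 0.497 , -0.2566,  0.0861]))
mat (12840, array([ 475., -110.]), array([249.9, 279.9]), 0.0, 'pca', np.float64(-85.52), 'z', np.float64(0.0035), 'mean', array([ 0.4719, -0.1056,  0.0038]))
engr top (35286, array([535. , 255.6]), array([311. , 304.6]), 3.7, 'pca', np.float64(10.62), 'z', np.float64(0.1334), 'mean', array([0.5326, 0.2541, 0.1323]))
engr right edge (1915, array([542.9, 118.4]), array([309.7,  44.9]), 0.5, 'pca', np.float64(2.88), 'z', np.float64(0.126), 'mean', array([0.5432,
[... 758 characters left out ...]
64(0.0847), 'mean', array([ 0.4967, -0.2595,  0.0848]))
mat (4084, array([ 475. , -110.1]), array([279.7, 249.1]), 89.8, 'pca', np.float64(31.33), 'z', np.float64(0.0028), 'mean', array([ 0.4651, -0.1138,  0.0029]))
engr top (13051, array([527.3, 348.7]), array([310.9, 499. ]), 3.6, 'pca', np.float64(-86.62), 'z', np.float64(0.1314), 'mean', array([0.526 , 0.3069, 0.1304]))
engr right edge (860, array([541.3, 115.3]), array([310.2,  48.8]), 0.0, 'pca', np.float64(3.01), 'z', np.float64(0.1238), 'mean', array([0.5374, 0.1104, 0.1233]))
stop bars (164, array([497.2, 111. ]), array([ 60.3, 196.5]), 72.0, 'pca', np.float64(-7.66), 'z', np.float64(0.0898), 'mean', array([0.5323, 0.1069, 0.0898]))
```

```bash
cat >> h.py <<'E'
def go(x,y,z,yaw):
    "increment (cm, rad) from measured pose to a TCP goal; yaw = world yaw of tool y-or-x so that jaw (tool x) is along engraver/blank own y"
    o=get_obs(); M=R.from_rotvec(o["ee_rot"]).as_matrix(); p=np.array(o["eef_pos"])
    d=M.T@(np.array([x,y,z])-p)*100
    a=np.arctan2(M[1,0],M[0,0]); t=yaw+np.pi/2-a; t=(t+np.pi/2)%np.pi-np.pi/2
    print('t',round(float(o["t"]),2),'pos',np.round(p,4),'xaxis',np.round(M[:,0],3),'yaxis',np.round(M[:,1],3),'F',np.round(o["wrist_force"],1),'w',round(float(o["grip_width"]),4),'q6',round(float(o["qpos"][5]),2)); print('inc cm',np.round(d,2),'spin',round(-t,3))
E
python3 -c "
from h import *
go(.5035,.176,.29,.061)"
```

```text
t 1.1 pos [ 0.223  -0.5839  0.3039] xaxis [ 0.357 -0.934 -0.   ] yaxis [-0.934 -0.357 -0.   ] F [-0.1 -0.6  0.2] w 0.0853 q6 -0.11
inc cm [-60.98 -53.31   1.39] spin 0.304
```

Request:
arm_command:
  increments:
    - [-1,-61,-53.3,1.4,0.304]
    - [-1,-61,-53.3,1.4,0.304]
    - [-1,-61,-53.3,1.4,0.304]
    - [-1,-61,-53.3,1.4,0.304]
    - [-1,-61,-53.3,1.4,0.304]
    - [-1,-61,-53.3,1.4,0.304]
    - [-1,-61,-53.3,1.4,0.304]
    - [-1,-61,-53.3,1.4,0.304]
    - [-1,-61,-53.3,1.4,0.304]
    - [-1,-61,-53.3,1.4,0.304]
    - [-1,-61,-53.3,1.4,0.304]
    - [-1,-61,-53.3,1.4,0.304]
    - [-1,-61,-53.3,1.4,0.304]
    - [-1,-61,-53.3,1.4,0.304]
    - [-1,-61,-53.3,1.4,0.304]
    - [-1,-61,-53.3,1.4,0.304]
    - [-1,-61,-53.3,1.4,0.304]
    - [-1,-61,-53.3,1.4,0.304]
    - [-1,-61,-53.3,1.4,0.304]
  grip_force: 20

```text
t: 3.0
eef_pos: [0.5029, 0.1753, 0.2896]
ee_rot: [2.287, -2.152, 0.0]
wrist_force: [-0.6, -0.2, -0.0]
grip_width: 0.0853
```

```bash
python3 -c "
from h import *
go(.5035,.1765,.221,.061)"
```

```text
t 3.0 pos [0.5029 0.1753 0.2896] xaxis [ 0.061 -0.998  0.001] yaxis [-0.998 -0.061  0.001] F [-0.6 -0.2 -0. ] w 0.0853 q6 1.71
inc cm [-0.12 -0.08  6.86] spin -0.0
```

Request:
arm_command:
  increments:
    - [-1,-0.1,0,3.5,0]
    - [-1,-0.1,0,6.9,0]
    - [-1,-0.1,0,6.9,0]
    - [0.5,-0.1,0,6.9,0]
    - [1,-0.1,0,6.9,0]
    - [1,-0.1,0,6.9,0]
    - [1,-0.1,0,6.9,0]
    - [1,-0.1,0,6.9,0]
    - [1,-0.1,0,6.9,0]
  grip_force: 20

```text
t: 3.9
eef_pos: [0.5038, 0.1774, 0.2221]
ee_rot: [-2.287, 2.152, -0.001]
wrist_force: [-0.9, -0.8, 4.3]
grip_width: 0.0118
```

Request:
arm_command:
  increments:
    - [1,-1,0,0,0]
    - [1,-3,0,0,0]
    - [1,-5,0,0,0]
    - [1,-7,0,0,0]
    - [1,-9,0,0,0]
    - [1,-11,0,0,0]
    - [1,-13,0,0,0]
    - [1,-15,0,0,0]
    - [1,-16.5,0,0,0]
    - [1,-17,0,0,0]
    - [1,-17,0,0,0]

```text
t: 5.0
eef_pos: [0.4931, 0.3486, 0.2221]
ee_rot: [-2.287, 2.15, 0.001]
wrist_force: [-0.8, 2.5, 5.6]
grip_width: 0.0116
```

Request:
arm_command:
  increments:
    - [1,-0.5,0,0,0]
    - [1,-1,0,0,0]
    - [1,-1,0,0,0]

```text
t: 5.3
eef_pos: [0.493, 0.3522, 0.222]
ee_rot: [2.283, -2.144, 0.014]
wrist_force: [-0.9, -15.8, 12.1]
grip_width: 0.0115
```

Request:
arm_command:
  increments:
    - [0,0.2,0,0,0]
    - [0,0.3,0,0,0]
    - [0,0.3,0,0,0]
    - [0,0.3,0,-3,0]
    - [0,0.3,0,-7,0]
    - [0,0.3,0,-7,0]

```text
t: 5.9
eef_pos: [0.4952, 0.3559, 0.2977]
ee_rot: [-2.28, 2.144, -0.005]
wrist_force: [0.4, 0.7, 0.9]
grip_width: 0.0428
```

```bash
python3 -c "
from h import *
go(.497,-.318,.25,-.075)"
```

```text
t 5.9 pos [0.4952 0.3559 0.2977] xaxis [ 0.061 -0.998 -0.006] yaxis [-0.998 -0.061 -0.011] F [0.4 0.7 0.9] w 0.0428 q6 2.02
inc cm [67.31  3.99  4.33] spin 0.136
```

Request:
arm_command:
  increments:
    - [0,67.3,4,0,0.136]
    - [0,67.3,4,0,0.136]
    - [0,67.3,4,0,0.136]
    - [0,67.3,4,0,0.136]
    - [0,67.3,4,0,0.136]
    - [0,67.3,4,0,0.136]
    - [0,67.3,4,0,0.136]
    - [0,67.3,4,0,0.136]
    - [0,67.3,4,0,0.136]
    - [0,67.3,4,0,0.136]
    - [0,67.3,4,0,0.136]
    - [0,67.3,4,0,0.136]
    - [0,67.3,4,4,0.136]
    - [0,67.3,4,4.3,0.136]
    - [0,67.3,4,4.3,0.136]
    - [0,67.3,4,4.3,0.136]
    - [0,67.3,4,4.3,0.136]

```text
t: 7.6
eef_pos: [0.4939, -0.3194, 0.2482]
ee_rot: [-2.137, 2.302, -0.0]
wrist_force: [0.4, -0.3, 0.4]
grip_width: 0.0425
```

```bash
python3 - <<'E'
from h import *
go(.497,-.318,.116,-.075)
ims=[]
for c in ["top","side"]:
    im,d=grab_frame(c); np.save(f'pics/d1_{c}.npy',d); cv2.imwrite(f'pics/{c}1.png',im)
    for n in ["bed_centre","stop_corner","guard_handle"]:
        print(c,n,[(np.round(r["location"],3).tolist(),round(r["p"],2)) for r in mark_of(c,n)[:2]])
    P=cloud(c,d)
    print('handle',rect(P,(.42,.28),(.58,.45),.160,.18))
    print('bars',rect(P,(.38,.115),(.6,.26),.085,.095))
    ims.append(im)
cv2.imwrite('pics/v3.png',np.hstack([cv2.resize(ims[0][140:350,0:220],None,fx=2,fy=2),cv2.resize(ims[1][80:220,200:360],None,fx=2.2,fy=3)]) if 0 else cv2.resize(ims[0][140:350,0:220],None,fx=2.8,fy=2.8,interpolation=cv2.INTER_CUBIC))
E
```

```text
t 7.6 pos [ 0.4939 -0.3194  0.2482] xaxis [-0.074 -0.997 -0.   ] yaxis [-0.997  0.074 -0.   ] F [ 0.4 -0.3  0.4] w 0.0425 q6 0.95
inc cm [-0.16 -0.3  13.22] spin 0.001
top bed_centre [([0.503, 0.218, 0.08], 0.56)]
top stop_corner [([0.423, 0.14, 0.083], 0.9)]
top guard_handle [([0.496, 0.347, 0.167], 0.61)]
handle (793, array([494.2, 351.2]), array([109. ,  14.2]), 3.5, 'pca', np.float64(3.45), 'z', np.float64(0.1724), 'mean', array([0.4935, 0.3499, 0.1716]))
bars (837, array([499.6, 192.8]), array([182.6, 117.5]), 2.8, 'pca', np.float64(-25.61), 'z', np.float64(0.0911), 'mean', array([0.4562, 0.1645, 0.091 ]))
side bed_centre [([0.505, 0.217, 0.08], 0.62), ([0.5, -0.261, 0.046], 0.36)]
side stop_corner [([0.708, -0.27, -0.003], 0.21)]
side guard_handle [([0.494, 0.353, 0.169], 0.62)]
handle (37, array([535.3, 352.3]), array([22.8, 12.6]), 0.7, 'pca', np.float64(-12.03), 'z', np.float64(0.1699), 'mean', array([0.5378, 0.3511, 0.1687]))
bars (14, array([410.1, 236. ]), array([ 6.5, 19.7]), 6.6, 'pca', np.float64(-79.75), 'z', np.float64(0.0896), 'mean', array([0.4105, 0.2359, 0.0894]))
```

View pics/v3.png

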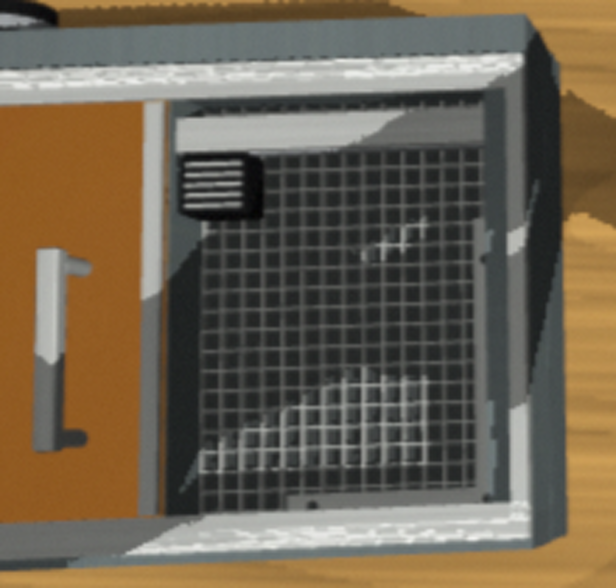

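Request:
arm_command:
  increments:
    - [0,-0.1,-0.2,4,0]
    - [0,-0.1,-0.2,8,0]
    - [0,-0.1,-0.2,11,0]
    - [0,-0.1,-0.2,13.4,0]
    - [0,-0.1,-0.2,13.4,0]
    - [0.4,-0.1,-0.2,13.4,0]
    - [1,-0.1,-0.2,13.4,0]
    - [1,-0.1,-0.2,13.4,0]
    - [1,-0.1,-0.2,13.4,0]
    - [1,-0.1,-0.2,13.4,0]
  grip_force: 30

```text
t: 9.0
eef_pos: [0.4964, -0.32, 0.1155]
ee_rot: [-2.136, 2.303, -0.004]
wrist_force: [-0.3, 1.9, 3.2]
grip_width: 0.0133
```

Request:
arm_command:
  increments:
    - [1,0,0,-3,0]
    - [1,0,0,-7,0]
    - [1,0,0,-10,0]
    - [1,0,0,-10,0]
    - [1,0,0,-10,0]

```text
t: 9.5
eef_pos: [0.4958, -0.32, 0.215]
ee_rot: [2.136, -2.303, 0.004]
wrist_force: [-0.2, 1.0, -1.3]
grip_width: 0.0135
```

```bash
python3 -c "
from h import *
go(.465,-.136,.2105,.061)"
```

```text
t 9.5 pos [ 0.4958 -0.32    0.215 ] xaxis [-0.075 -0.997  0.002] yaxis [-0.997  0.075 -0.002] F [-0.2  1.  -1.3] w 0.0135 q6 0.95
inc cm [-18.12   4.45   0.41] spin -0.136
```

Request:
arm_command:
  increments:
    - [1,-4,1,0.2,-0.05]
    - [1,-8,2,0.4,-0.1]
    - [1,-12,3,0.4,-0.136]
    - [1,-16,4,0.4,-0.136]
    - [1,-18.1,4.45,0.4,-0.136]
    - [1,-18.1,4.45,3.5,-0.136]
    - [1,-18.1,4.45,6.5,-0.136]
    - [1,-18.1,4.45,9.5,-0.136]
    - [1,-18.1,4.45,10.4,-0.136]
    - [1,-18.1,4.45,10.4,-0.136]
    - [1,-18.1,4.45,10.4,-0.136]

```text
t: 10.6
eef_pos: [0.4649, -0.1359, 0.1101]
ee_rot: [2.288, -2.153, -0.0]
wrist_force: [0.4, -0.6, -1.4]
grip_width: 0.0136
```

Request:
arm_command:
  increments:
    - [1,0,0,0.3,0]
    - [1,0,0,0.55,0]
    - [1,0,0,0.55,0]
    - [1,0,0,0.65,0]
    - [1,0,0,0.65,0]

```text
t: 11.1
eef_pos: [0.4648, -0.1358, 0.1036]
ee_rot: [-2.288, 2.153, -0.001]
wrist_force: [0.4, 0.5, 0.4]
grip_width: 0.0139
```

Request:
arm_command:
  increments:
    - [0.5,0,0,0.05,0]
    - [0.1,0,0,0.05,0]
    - [0,0,0,0.05,0]
    - [0,0,0,0,0]
    - [0,0,0,-3,0]
    - [0,0,0,-7,0]
    - [0,4.5,0,-7,0]
    - [1,4.5,0,-7,0]
    - [1,4.5,0,-7,0]

```text
t: 12.0
eef_pos: [0.4674, -0.1812, 0.1737]
ee_rot: [-2.286, 2.155, -0.0]
wrist_force: [0.0, 0.0, -0.1]
grip_width: 0.0143
```

```bash
python3 - <<'E'
from h import *
go(.465,-.175,.12,.061)
for c in ["top","side"]:
    im,d=grab_frame(c);P=cloud(c,d)
    print(c,[(np.round(r["location"],3).tolist(),round(r["p"],2)) for r in mark_of(c,"blank")[:2]])
    print('mat60',rect(P,(.38,-.165),(.55,-.03),.056,.07))
    print('mat10',rect(P,(.38,-.2),(.55,-.03),.012,.025))
P=cloud("top",np.load("pics/d1_top.npy")).reshape(-1,3)
# engraver-frame bar fit about corner (.423,.140)
th=.0605; Rm=np.array([[np.cos(th),np.sin(th)],[-np.sin(th),np.cos(th)]])
m=(P[:,2]>.086)&(P[:,2]<.096); q=(P[m,:2]-[.423,.140])@Rm.T*1000
L=q[(q[:,0]>15)&(q[:,0]<150)&(q[:,1]>-25)&(q[:,1]<8)]; S=q[(q[:,1]>15)&(q[:,1]<105)&(q[:,0]>-25)&(q[:,0]<8)]
print('long',len(L),np.percentile(L[:,1],[0,2,50,98,100]).round(1),'slope',np.polyfit(L[:,0],L[:,1],1)); print('short',len(S),np.percentile(S[:,0],[0,2,50,98,100]).round(1),'slope',np.polyfit(S[:,1],S[:,0],1))
E
```

```text
t 12.0 pos [ 0.4674 -0.1812  0.1737] xaxis [ 0.059 -0.998 -0.   ] yaxis [-0.998 -0.059 -0.   ] F [ 0.   0.  -0.1] w 0.0143 q6 1.0
inc cm [-0.64  0.21  5.37] spin -0.002
top [([0.464, -0.137, 0.03], 0.76)]
mat60 (185, array([ 500.3, -133. ]), array([39.7, 13.9]), 3.4, 'pca', np.float64(2.11), 'z', np.float64(0.064), 'mean', array([ 0.5001, -0.1328,  0.064 ]))
mat10 (9, array([ 505.1, -125.8]), array([14. ,  0.3]), 3.2, 'pca', np.float64(2.96), 'z', np.float64(0.0169), 'mean', array([ 0.5052, -0.1258,  0.0167]))
side [([0.471, -0.131, 0.031], 0.84)]
mat60 (269, array([ 463.7, -137.4]), array([109.3,  16. ]), 3.6, 'pca', np.float64(3.81), 'z', np.float64(0.062), 'mean', array([ 0.4608, -0.1385,  0.0616]))
mat10 (176, array([ 464.2, -143.6]), array([108.7,   4.5]), 3.6, 'pca', np.float64(3.69), 'z', np.float64(0.0184), 'mean', array([ 0.4646, -0.1434,  0.0186]))
long 348 [-10.4  -9.6  -6.1  -2.6  -2.3] slope [ 1.07733179e-03 -6.05268306e+00]
short 324 [-11.  -10.6  -6.   -1.4  -1.2] slope [-1.13432143e-03 -5.90983693e+00]
```

Request:
arm_command:
  increments:
    - [1,0,0,3,0]
    - [1,0,0,5,0]
    - [1,-1,0,5,0]
    - [1,-2,0,5,0]
    - [1,-2.4,0,5,0]
    - [1,-2.8,0,5,0]
    - [1,-3.2,0,5,0]
    - [1,-3.6,0,5,0]
    - [1,-4,0,5,0]
    - [1,-4.4,0,5,0]
    - [1,-4.6,0,5,0]
    - [1,-4.6,0,5,0]
    - [1,-3,0,3,0]
    - [1,-3,0,0,0]
    - [0,-3,0,-3,0]
    - [-1,-3,0,-3,0]

```text
t: 13.8
eef_pos: [0.4686, -0.1524, 0.2082]
ee_rot: [-2.285, 2.151, -0.015]
wrist_force: [1.0, -0.5, 1.1]
grip_width: 0.0284
```

```bash
python3 - <<'E'
from h import *
ims=[]
for c in ["top","side"]:
    im,d=grab_frame(c);P=cloud(c,d); ims.append(im)
    print(c,[(np.round(r["location"],3).tolist(),round(r["p"],2)) for r in mark_of(c,"blank")[:2]])
    print('flat',rect(P,(.38,-.19),(.55,-.02),.012,.022),'high',rect(P,(.38,-.19),(.55,-.02),.024,.07))
cv2.imwrite('pics/v4.png',cv2.resize(ims[1][180:440,150:450],None,fx=2,fy=2))
go(.465,-.1,.14,.061)
E
```

```text
top [([0.465, -0.096, 0.012], 0.77)]
flat (912, array([462.9, -95.6]), array([110.7,  59.3]), 4.9, 'pca', np.float64(15.8), 'z', np.float64(0.0179), 'mean', array([ 0.4705, -0.0871,  0.0179])) high None
side [([0.465, -0.095, 0.006], 0.75), ([0.501, -0.261, 0.048], 0.41)]
flat (1027, array([461.2, -98.5]), array([109.8,  63.2]), 3.6, 'pca', np.float64(1.12), 'z', np.float64(0.0163), 'mean', array([ 0.4591, -0.1026,  0.0163])) high None
t 14.0 pos [ 0.4648 -0.1503  0.2021] xaxis [ 0.061 -0.998 -0.001] yaxis [-0.998 -0.061  0.002] F [-0.3 -0.3  1.2] w 0.058 q6 1.05
inc cm [-5.01 -0.34  6.22] spin -0.0
```

View pics/v4.png

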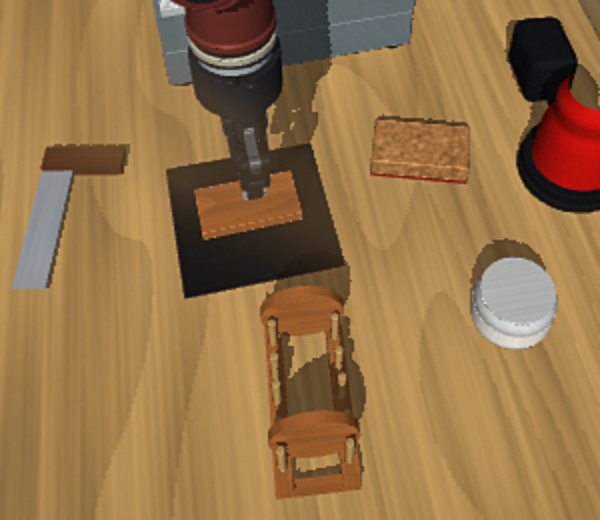

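Request:
arm_command:
  increments:
    - [-1,-2.5,0,0,0]
    - [-1,-5.3,0,0,0]
    - [-1,-5.3,0,4,0]
    - [-1,-5.3,0,8,0]
    - [-1,-5.3,0,11,0]
    - [-1,-5.3,0,12.2,0]
    - [-1,-5.3,0,12.2,0]
    - [-1,-5.3,0,12.2,0]

```text
t: 14.8
eef_pos: [0.4628, -0.0979, 0.0817]
ee_rot: [-2.288, 2.153, -0.0]
wrist_force: [0.2, -0.1, -1.0]
grip_width: 0.0854
```

```bash
python3 -c "
from h import *
go(.462,-.097,.075,.061)"
```

```text
t 14.8 pos [ 0.4628 -0.0979  0.0817] xaxis [ 0.061 -0.998  0.   ] yaxis [-0.998 -0.061 -0.   ] F [ 0.2 -0.1 -1. ] w 0.0854 q6 1.15
inc cm [-0.1   0.07  0.67] spin -0.0
```

Request:
arm_command:
  increments:
    - [-1,-0.1,0,0.4,0]
    - [-1,-0.1,0,0.6,0]
    - [-1,-0.1,0,0.6,0]
    - [0,-0.1,0,0.6,0]
    - [0,-0.1,0,0.6,0]
    - [0,-0.1,0,0.6,0]
    - [0,-0.1,0,0.6,0]
    - [0,-0.1,0,0.6,0]
  grip_force: 25

```text
t: 15.6
eef_pos: [0.4628, -0.0969, 0.076]
ee_rot: [-2.288, 2.153, -0.001]
wrist_force: [-1.1, -0.2, 5.6]
grip_width: 0.0594
```

Request:
arm_command:
  increments:
    - [0,0,0,-2,0]
    - [0,0,0,-5,0]
    - [0,0,0,-9,0]
    - [0,0,0,-13,0]
    - [0,0,0,-17,0]
    - [0,0,0,-17,0]

```text
t: 16.2
eef_pos: [0.4659, -0.098, 0.2517]
ee_rot: [-2.284, 2.149, -0.019]
wrist_force: [0.9, 0.0, 0.1]
grip_width: 0.059
```

```bash
python3 -c "
from h import *
go(.484,.199,.248,.061)"
```

```text
t 16.2 pos [ 0.4659 -0.098   0.2517] xaxis [ 0.061 -0.998  0.005] yaxis [-0.998 -0.061 -0.012] F [0.9 0.  0.1] w 0.059 q6 1.15
inc cm [-29.54  -3.61   0.26] spin -0.0
```

Request:
arm_command:
  increments:
    - [0,-3,-0.4,0,0]
    - [0,-7,-1,0,0]
    - [0,-11,-1.5,0,0]
    - [0,-15,-2,0,0]
    - [0,-19,-2.5,0,0]
    - [0,-23,-3,0,0]
    - [0,-27,-3.6,0,0]
    - [0,-29.5,-3.9,0,0]
    - [0,-29.5,-3.9,0,0]
    - [0,-29.5,-3.9,0,0]
    - [0,-29.5,-3.9,0,0]

```text
t: 17.3
eef_pos: [0.4828, 0.1991, 0.2443]
ee_rot: [2.286, -2.152, -0.001]
wrist_force: [-1.0, -0.6, -1.1]
grip_width: 0.0589
```

```bash
python3 - <<'E'
from h import *
go(.484,.199,.153,.061)
im,d=grab_frame("side");P=cloud("side",d)
print('blank',rect(P,(.40,.12),(.56,.28),.165,.192), [(np.round(r["location"],3).tolist(),round(r["p"],2)) for r in mark_of("side","blank")[:2]])
cv2.imwrite('pics/v5.png',cv2.resize(im[60:230,190:370],None,fx=3,fy=3))
E
```

```text
t 17.3 pos [0.4828 0.1991 0.2443] xaxis [ 0.06  -0.998  0.001] yaxis [-0.998 -0.06   0.002] F [-1.  -0.6 -1.1] w 0.0589 q6 1.77
inc cm [ 0.01 -0.13  9.13] spin -0.001
blank (779, array([481.5, 192. ]), array([111.6,  76.8]), 5.8, 'pca', np.float64(2.26), 'z', np.float64(0.1843), 'mean', array([0.4794, 0.1884, 0.1831])) [([0.487, 0.201, 0.178], 0.65), ([0.5, 0.22, 0.007], 0.57)]
```

View pics/v5.png

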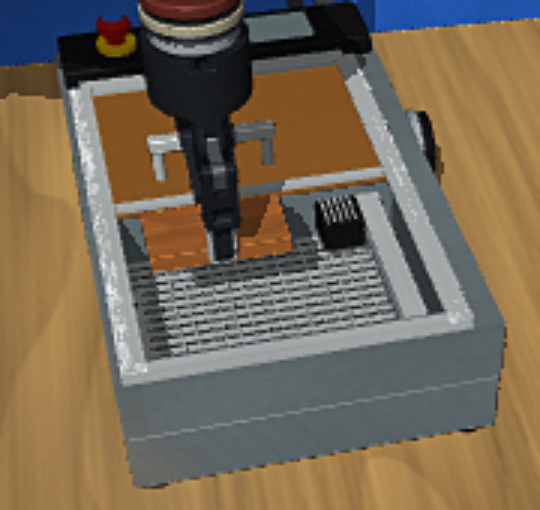

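Request:
arm_command:
  increments:
    - [0,0,0,1,0]
    - [0,0,0,2.5,0]
    - [0,0,0,4,0]
    - [0,0,0,5.5,0]
    - [0,0,0,7,0]
    - [0,0,0,8,0]
    - [0,0,0,8.4,0]
    - [0,0,0,8.6,0]
    - [0,0,0,8.8,0]
    - [0,0,0,8.8,0]
    - [0,0,0,8.8,0]

```text
t: 18.5
eef_pos: [0.4838, 0.2002, 0.1581]
ee_rot: [-2.287, 2.152, -0.001]
wrist_force: [1.1, 0.7, -0.6]
grip_width: 0.0593
```

Request:
arm_command:
  increments:
    - [0,0,0,0.2,0]
    - [0,0,0,0.3,0]
    - [0,0,0,0.4,0]
    - [0,0,0,0.4,0]
    - [0,0,0,0.4,0]

```text
t: 19.0
eef_pos: [0.4833, 0.2, 0.1534]
ee_rot: [2.288, -2.153, -0.0]
wrist_force: [-1.1, -0.3, -0.8]
grip_width: 0.059
```

Request:
arm_command:
  increments:
    - [0,0,0,0.05,0]
    - [0,0,0,0.1,0]
    - [0,0,0,0.1,0]

```text
t: 19.3
eef_pos: [0.4835, 0.2001, 0.153]
ee_rot: [2.288, -2.153, -0.0]
wrist_force: [-3.0, -1.3, 4.3]
grip_width: 0.0593
```

Request:
arm_command:
  increments:
    - [0,0,0.2,-0.05,0]
    - [0,0,0.4,-0.05,0]
    - [0,0,0.6,-0.05,0]
    - [0,0,0.8,-0.05,0]
    - [0,0,0.8,-0.05,0]

```text
t: 19.8
eef_pos: [0.4752, 0.1996, 0.153]
ee_rot: [-2.288, 2.153, -0.0]
wrist_force: [-0.3, 0.1, 1.4]
grip_width: 0.0594
```

Request:
arm_command:
  increments:
    - [0,0,0.1,0,0]
    - [0,0,0.2,0,0]
    - [0,0,0.2,0,0]

```text
t: 20.1
eef_pos: [0.4734, 0.1995, 0.153]
ee_rot: [-2.288, 2.153, -0.0]
wrist_force: [0.7, 0.3, 1.1]
grip_width: 0.0591
```

Request:
arm_command:
  increments:
    - [0,0,0.1,0,0]
    - [0,0,0.2,0,0]
    - [0,0,0.2,0,0]

```text
t: 20.4
eef_pos: [0.4728, 0.1994, 0.1534]
ee_rot: [-2.286, 2.151, -0.004]
wrist_force: [4.9, 0.5, -2.2]
grip_width: 0.0593
```

Request:
arm_command:
  increments:
    - [0,0,0.1,0,0]
    - [0,0,0.2,0,0]
    - [0,0,0.2,0,0]

```text
t: 20.7
eef_pos: [0.4724, 0.1994, 0.1541]
ee_rot: [-2.283, 2.148, -0.009]
wrist_force: [8.6, -0.3, -3.5]
grip_width: 0.0594
```

Request:
arm_command:
  increments:
    - [0,0,-0.2,0,0]
    - [0,0,-0.25,0,0]
    - [-0.3,0,-0.25,0,0]
    - [-0.55,0,-0.25,0,0]
    - [-0.55,0,-0.25,0,0]
    - [-0.55,0,-0.25,-2,0]
    - [-0.55,0,-0.25,-5,0]
    - [0,-3,-0.25,-5,0]
    - [1,-5.5,-0.25,-5,0]
    - [1,-5.5,-0.25,-5,0]
    - [1,-5.5,-0.25,-5,0]
    - [1,-5.5,-0.25,-5,0]
    - [1,-5.5,-0.25,-5,0]

```text
t: 22.0
eef_pos: [0.4681, 0.2534, 0.2024]
ee_rot: [2.286, -2.153, -0.001]
wrist_force: [0.0, 0.1, 0.0]
grip_width: -0.0001
```

```bash
cat > look.py <<'E'
from h import *
import sys
C=np.array([.4223,.1382]);th=.0605; Rm=np.array([[np.cos(th),np.sin(th)],[-np.sin(th),np.cos(th)]])
def look():
  for c in ["top","side"]:
    im,d=grab_frame(c);P=cloud(c,d)
    print(c,[(np.round(Rm@(np.array(r["location"][:2])-C)*1000,1).tolist(),round(r["location"][2],3),round(r["p"],2)) for r in mark_of(c,"blank")[:1]])
    q=P.reshape(-1,3); m=(q[:,2]>.0915)&(q[:,2]<.099); q=(q[m,:2]-C)@Rm.T*1000; q=q[(q[:,0]>-10)&(q[:,0]<140)&(q[:,1]>-6)&(q[:,1]<110)]
    if len(q)>5: print(len(q),'own rect mm',np.round(cv2.minAreaRect(q.astype(np.float32))[0],1),np.round(cv2.minAreaRect(q.astype(np.float32))[1:][0],1),round(cv2.minAreaRect(q.astype(np.float32))[2],1),'x',np.percentile(q[:,0],[1,99]).round(1),'y',np.percentile(q[:,1],[1,99]).round(1))
    cv2.imwrite(f'pics/last_{c}.png',im)
E
python3 -c "
from look import *
look()
go(.4705,.255,.158,.061)"
```

```text
top [([55.1, 60.6], 0.084, 0.6)]
2728 own rect mm [65.  51.2] [149.8 114.3] 0.0 x [ -8.  110.7] y [-5.  88.8]
side [([57.4, 56.5], 0.087, 0.77)]
655 own rect mm [50.2 56.1] [114.6  63.4] 0.2 x [ -1.6 105.9] y [25.7 86.7]
t 22.2 pos [0.4686 0.2538 0.2028] xaxis [ 0.06  -0.998  0.   ] yaxis [-0.998 -0.06   0.   ] F [ 0.1 -0.3 -0.6] w -0.0002 q6 1.88
inc cm [-0.11 -0.2   4.48] spin -0.001
```

Request:
arm_command:
  increments:
    - [1,0,-0.2,2,0]
    - [1,0,-0.2,3.5,0]
    - [1,0,-0.2,4.2,0]
    - [1,0,-0.2,4.5,0]
    - [1,0,-0.2,4.5,0]
    - [1,0.4,-0.2,4.5,0]
    - [1,0.8,-0.2,4.5,0]
    - [1,1.1,-0.2,4.5,0]
    - [1,1.4,-0.2,4.5,0]
    - [1,1.7,-0.2,4.5,0]
    - [1,2,-0.2,4.5,0]
    - [1,2.3,-0.2,4.5,0]
    - [1,2.6,-0.2,4.5,0]
    - [1,2.9,-0.2,4.5,0]
    - [1,3.1,-0.2,4.5,0]
    - [1,3.3,-0.2,4.5,0]
    - [1,3.3,-0.2,4.5,0]

```text
t: 23.9
eef_pos: [0.4728, 0.2213, 0.1581]
ee_rot: [-2.287, 2.153, -0.0]
wrist_force: [0.3, 1.5, 2.2]
grip_width: 0.0004
```

Request:
arm_command:
  increments:
    - [1,0.1,0,0,0]
    - [1,0.2,0,0,0]
    - [1,0.3,0,0,0]
    - [1,0.3,0,0,0]

```text
t: 24.3
eef_pos: [0.4729, 0.2185, 0.1581]
ee_rot: [-2.288, 2.153, -0.0]
wrist_force: [0.2, 2.4, 2.2]
grip_width: 0.0002
```

Request:
arm_command:
  increments:
    - [1,0.1,0,0,0]
    - [1,0.2,0,0,0]
    - [1,0.2,0,0,0]

```text
t: 24.6
eef_pos: [0.473, 0.2164, 0.1581]
ee_rot: [-2.288, 2.153, -0.0]
wrist_force: [1.5, 1.4, 3.7]
grip_width: -0.0004
```

Request:
arm_command:
  increments:
    - [1,0.1,0,0,0]
    - [1,0.2,0,0,0]
    - [1,0.2,0,0,0]

```text
t: 24.9
eef_pos: [0.4732, 0.2144, 0.158]
ee_rot: [-2.288, 2.153, -0.0]
wrist_force: [0.9, 3.0, 3.3]
grip_width: -0.0005
```

Request:
arm_command:
  increments:
    - [1,0.1,0,0,0]
    - [1,0.2,0,0,0]
    - [1,0.2,0,0,0]

```text
t: 25.2
eef_pos: [0.4733, 0.2124, 0.1581]
ee_rot: [-2.288, 2.153, -0.0]
wrist_force: [1.1, 3.4, 3.8]
grip_width: 0.0002
```

Request:
arm_command:
  increments:
    - [1,0.1,0,-0.1,0]
    - [1,0.2,0,-0.1,0]
    - [1,0.2,0,-0.1,0]

```text
t: 25.5
eef_pos: [0.4732, 0.2114, 0.1585]
ee_rot: [-2.285, 2.152, 0.003]
wrist_force: [1.2, 7.7, 1.1]
grip_width: -0.0003
```

Request:
arm_command:
  increments:
    - [1,0.1,0,0,0]
    - [1,0.2,0,0,0]
    - [1,0.2,0,0,0]

```text
t: 25.8
eef_pos: [0.4732, 0.2109, 0.1587]
ee_rot: [-2.282, 2.152, 0.006]
wrist_force: [1.5, 12.1, 0.8]
grip_width: -0.0001
```

```bash
python3 -c "
from look import *
look()
go(.4705,.255,.158,.061)
im=cv2.imread('pics/last_side.png'); im2=cv2.imread('pics/last_top.png')
cv2.imwrite('pics/v6.png',np.hstack([cv2.resize(im[80:220,200:360],(400,350)),cv2.resize(im2[140:350,40:220],(300,350))]))"
```

```text
top [([55.9, 28.2], 0.086, 0.92)]
2401 own rect mm [64.9 49.6] [149.6 110.8] 0.2 x [ -8.7 109.6] y [-5.1 90.2]
side [([60.4, 31.5], 0.088, 0.65)]
452 own rect mm [49.7 53.4] [ 73.8 115.8] 89.0 x [ -1.9 105.6] y [17.5 64.1]
t 26.0 pos [0.4732 0.2109 0.1587] xaxis [ 0.059 -0.998 -0.006] yaxis [-0.998 -0.059 -0.001] F [ 1.5 11.2 -0.7] w 0.0001 q6 1.79
inc cm [-4.42  0.01  0.1 ] spin -0.002
```

View pics/v6.png

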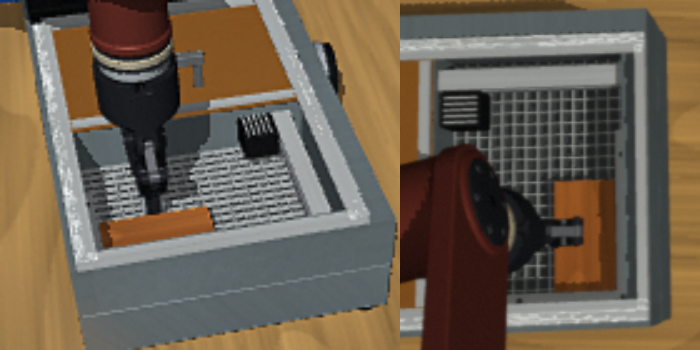

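Request:
arm_command:
  increments:
    - [1,-0.5,0,0,0]
    - [1,-1.5,0,-1,0]
    - [1,-1.5,0,-4,0]
    - [1,-1.5,0,-4,0]
    - [1,-1.5,0,-4,0]

```text
t: 26.5
eef_pos: [0.4724, 0.2233, 0.1995]
ee_rot: [2.288, -2.152, 0.001]
wrist_force: [-0.2, 0.3, -1.2]
grip_width: -0.0
```

```bash
python3 -c "
from look import *
go(.5532,.176,.1585,.061)"
```

```text
t 26.5 pos [0.4724 0.2233 0.1995] xaxis [ 0.061 -0.998  0.001] yaxis [-0.998 -0.061 -0.   ] F [-0.2  0.3 -1.2] w -0.0 q6 1.82
inc cm [ 5.21 -7.77  4.1 ] spin 0.0
```

Request:
arm_command:
  increments:
    - [1,1,-3,0,0]
    - [1,3,-6,0,0]
    - [1,5.2,-7.8,0,0]
    - [1,5.2,-7.8,0,0]
    - [1,5.2,-7.8,1.5,0]
    - [1,5.2,-7.8,3.3,0]
    - [1,5.2,-7.8,4.1,0]
    - [1,5.2,-7.8,4.1,0]
    - [1,5.2,-7.4,4.1,0]
    - [1,5.2,-7,4.1,0]
    - [1,5.2,-6.8,4.1,0]
    - [1,5.2,-6.8,4.1,0]

```text
t: 27.7
eef_pos: [0.5434, 0.1758, 0.1586]
ee_rot: [-2.288, 2.152, -0.001]
wrist_force: [0.3, 1.0, 0.6]
grip_width: 0.0
```

Request:
arm_command:
  increments:
    - [1,0,0.1,0,0]
    - [1,0,0.2,0,0]
    - [1,0,0.2,0,0]

```text
t: 28.0
eef_pos: [0.5414, 0.1755, 0.158]
ee_rot: [-2.288, 2.153, -0.0]
wrist_force: [-0.3, 0.3, -0.3]
grip_width: -0.0001
```

Request:
arm_command:
  increments:
    - [1,0,0.1,0,0]
    - [1,0,0.2,0,0]
    - [1,0,0.2,0,0]

```text
t: 28.3
eef_pos: [0.5403, 0.1754, 0.1584]
ee_rot: [-2.287, 2.152, -0.003]
wrist_force: [3.2, 0.7, 0.5]
grip_width: 0.0003
```

Request:
arm_command:
  increments:
    - [1,0,0.1,0,0]
    - [1,0,0.2,0,0]
    - [1,0,0.2,0,0]

```text
t: 28.6
eef_pos: [0.54, 0.1755, 0.1594]
ee_rot: [-2.284, 2.149, -0.007]
wrist_force: [6.5, 0.1, -0.3]
grip_width: 0.0002
```

Request:
arm_command:
  increments:
    - [1,0,0.1,0,0]
    - [1,0,0.2,0,0]
    - [1,0,0.2,0,0]

```text
t: 28.9
eef_pos: [0.5396, 0.1754, 0.1603]
ee_rot: [-2.281, 2.147, -0.012]
wrist_force: [8.4, 0.6, -0.2]
grip_width: -0.0001
```

Request:
arm_command:
  increments:
    - [1,0,-0.6,0,0]
    - [1,0,-1.2,0,0]
    - [1,0,-1.2,-4,0]
    - [1,0,-1.2,-8,0]
    - [0,0,-1.2,-12,0]
    - [0,0,-1.2,-12,0]

```text
t: 29.5
eef_pos: [0.5505, 0.1767, 0.2848]
ee_rot: [-2.282, 2.147, -0.01]
wrist_force: [0.3, -0.3, 1.4]
grip_width: 0.0285
```

```bash
python3 -c "
from look import *
go(.4925,.352,.285,.061)"
```

```text
t 29.5 pos [0.5505 0.1767 0.2848] xaxis [ 0.061 -0.998 -0.002] yaxis [-0.998 -0.061 -0.011] F [ 0.3 -0.3  1.4] w 0.0285 q6 1.7
inc cm [-17.85   4.72  -0.04] spin -0.0
```

Request:
arm_command:
  increments:
    - [0,-4,1.2,0,0]
    - [0,-8,2.4,0,0]
    - [0,-12,3.6,0,0]
    - [0,-16,4.7,0,0]
    - [0,-17.8,4.7,0,0]
    - [0,-17.8,4.7,0,0]
    - [0,-17.8,4.7,0,0]

```text
t: 30.2
eef_pos: [0.4895, 0.3502, 0.2768]
ee_rot: [2.287, -2.15, 0.0]
wrist_force: [1.3, -0.3, -0.3]
grip_width: 0.0428
```

```bash
python3 -c "
from look import *
look()
P=cloud('top',grab_frame('top')[1])
print('handle',rect(P,(.42,.28),(.58,.45),.160,.18))
go(.4925,.352,.221,.061)
for c in ['side','top']: print([(np.round(r['location'],3).tolist(),round(r['p'],2)) for r in mark_of(c,'guard_handle')[:2]])
im=cv2.imread('pics/last_side.png'); im2=cv2.imread('pics/last_top.png')
cv2.imwrite('pics/v7.png',np.hstack([cv2.resize(im[80:220,200:360],(400,350)),cv2.resize(im2[140:350,40:220],(400,467))[:350] if 0 else cv2.resize(im2[200:345,120:210],(300,350))]))"
```

```text
top [([54.4, 27.3], 0.087, 0.77)]
2728 own rect mm [64.9 51.3] [149.7 114.4] 0.1 x [ -8.6 109.8] y [-5.1 91.5]
side [([60.4, 31.8], 0.086, 0.59)]
426 own rect mm [49.6 59.9] [116.2  86.9] 0.0 x [ -3.2 106. ] y [18.2 64.4]
handle (555, array([494.3, 350.9]), array([109.3,  14. ]), 3.5, 'pca', np.float64(3.41), 'z', np.float64(0.1725), 'mean', array([0.4911, 0.3495, 0.1715]))
t 30.45 pos [0.4903 0.3495 0.2778] xaxis [ 0.059 -0.998  0.   ] yaxis [-0.998 -0.059  0.   ] F [ 0.   0.5 -0.3] w 0.0429 q6 2.01
inc cm [-0.24 -0.24  5.68] spin -0.002
[([0.495, 0.354, 0.168], 0.8), ([0.494, -0.32, 0.002], 0.72)]
[([0.504, -0.258, 0.046], 0.73), ([0.498, 0.351, 0.169], 0.59)]
```

View pics/v7.png

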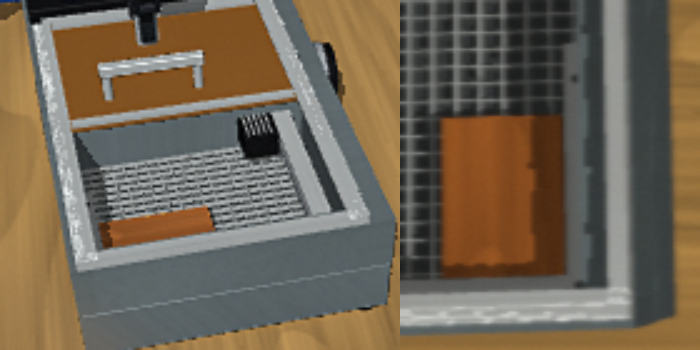

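Request:
arm_command:
  increments:
    - [0,0,0,2.5,0]
    - [0,0,0,5,0]
    - [0,0,0,5.7,0]
    - [0,0,0,5.7,0]
    - [1,0,0,5.7,0]
    - [1,0,0,5.7,0]
    - [1,0,0,5.7,0]
    - [1,0,0,5.7,0]
  grip_force: 20

```text
t: 31.35
eef_pos: [0.4907, 0.3511, 0.2228]
ee_rot: [-2.286, 2.151, -0.002]
wrist_force: [0.3, -0.9, 3.4]
grip_width: 0.0114
```

Request:
arm_command:
  increments:
    - [1,1,0,0,0]
    - [1,3,0,0,0]
    - [1,5,0,0,0]
    - [1,7,0,0,0]
    - [1,9,0,0,0]
    - [1,11,0,0,0]
    - [1,13,0,0,0]
    - [1,15,0,0,0]
    - [1,17,0,0,0]
    - [1,18.2,0,0,0]
    - [1,18.7,0,0,0]
    - [1,19,0,0,0]
    - [1,19,0,0,0]

```text
t: 32.65
eef_pos: [0.5025, 0.1605, 0.2228]
ee_rot: [-2.285, 2.151, -0.004]
wrist_force: [0.5, -0.4, 6.1]
grip_width: 0.0114
```

Request:
arm_command:
  increments:
    - [1,0.3,0,0,0]
    - [1,0.6,0,0,0]
    - [1,0.8,0,0,0]
    - [1,0.8,0,0,0]

```text
t: 33.05
eef_pos: [0.5028, 0.1559, 0.2228]
ee_rot: [-2.28, 2.148, 0.005]
wrist_force: [1.1, 11.1, 4.4]
grip_width: 0.0114
```

Request:
arm_command:
  increments:
    - [0.3,0,0,0,0]
    - [0,-0.5,0,0,0]
    - [0,-0.5,0,0,0]
    - [0,-0.5,0,0,0]
    - [0,-0.5,0,-3,0]
    - [0,-0.5,0,-7,0]
    - [0,4,0,-12,0]
    - [0,10,0,-12,0]
    - [0,16,0,-12,0]
    - [0,22,0,-12,0]
    - [0,27,0,-12,0]
    - [0,27,0,-12,0]
    - [0,27,0,-12,0]
    - [0,27,0,-12,0]

```text
t: 34.45
eef_pos: [0.5178, -0.1175, 0.3405]
ee_rot: [2.285, -2.156, -0.002]
wrist_force: [1.6, 0.8, -0.2]
grip_width: 0.0428
```

```bash
python3 -c "
from look import *
P=cloud('top',grab_frame('top')[1])
print('handle top',rect(P,(.42,.1),(.58,.25),.160,.18))
look()
for n in ['coaster_a','sanding_block','tin','guard_handle']: print(n,[(c,np.round(r['location'],3).tolist(),round(r['p'],2)) for c in ['side','top'] for r in mark_of(c,n)[:2]])
go(.5,0,.3,.061)
im2=cv2.imread('pics/last_top.png')
cv2.imwrite('pics/v8.png',cv2.resize(im2[140:350,0:240],(800,600)) if 0 else cv2.resize(im2,(640,480)))"
```

```text
handle top (661, array([505.6, 156.7]), array([108.4,  13.3]), 4.2, 'pca', np.float64(3.73), 'z', np.float64(0.1728), 'mean', array([0.5061, 0.1559, 0.1722]))
top []
side []
coaster_a [('side', [0.5, -0.26, 0.051], 0.84), ('side', [0.488, -0.378, 0.048], 0.72), ('top', [0.488, -0.383, 0.05], 0.87), ('top', [0.501, 0.22, 0.002], 0.48)]
sanding_block [('side', [0.668, -0.056, 0.002], 0.85), ('top', [0.665, -0.06, 0.002], 0.82)]
tin [('side', [0.713, -0.273, -0.003], 0.62), ('top', [0.712, -0.276, -0.0], 0.69)]
guard_handle [('side', [0.505, 0.16, 0.171], 0.55), ('top', [0.511, 0.158, 0.168], 0.67)]
t 35.1 pos [ 0.5182 -0.1162  0.3409] xaxis [ 0.061 -0.998  0.   ] yaxis [-0.998 -0.061 -0.   ] F [ 0.5  0.5 -0.1] w 0.0427 q6 1.16
inc cm [-11.71   1.11   4.09] spin 0.0
```

View pics/v8.png

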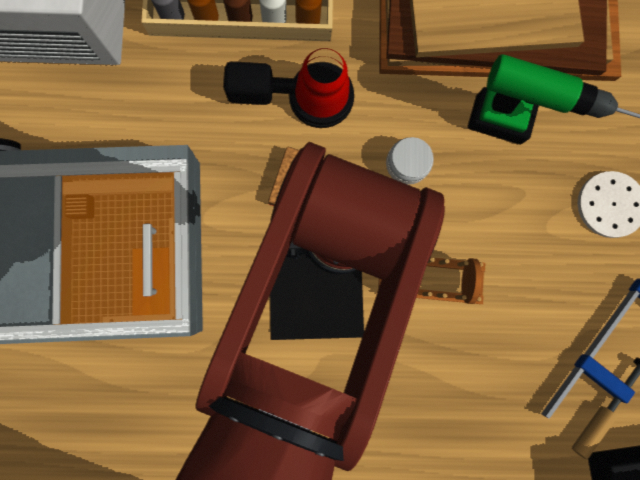

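The handle reads about 194.5 mm of its 195 mm travel from open to shut. I'll add one light push to be sure it's on the stop.

```bash
python3 -c "
from look import *
go(.503,.192,.34,.061)"
```

```text
t 35.1 pos [ 0.5182 -0.1162  0.3409] xaxis [ 0.061 -0.998  0.   ] yaxis [-0.998 -0.061 -0.   ] F [ 0.5  0.5 -0.1] w 0.0427 q6 1.16
inc cm [-30.85  -0.37   0.09] spin 0.0
```

Request:
arm_command:
  increments:
    - [1,-4,0,0,0]
    - [1,-9,0,0,0]
    - [1,-14,-0.4,0,0]
    - [1,-19,-0.4,0,0]
    - [1,-24,-0.4,0,0]
    - [1,-29,-0.4,0,0]
    - [1,-30.8,-0.4,0,0]
    - [1,-30.8,-0.4,2,0]
    - [1,-30.8,-0.4,6,0]
    - [1,-30.8,-0.4,10,0]
    - [1,-30.8,-0.4,11.3,0]
    - [1,-30.8,-0.4,11.3,0]
    - [1,-30.4,-0.4,11.3,0]
    - [1,-30,-0.4,11.3,0]
    - [1,-29.7,-0.4,11.3,0]
    - [1,-29.5,-0.4,11.3,0]
    - [1,-29.3,-0.4,11.3,0]
    - [1,-29.3,-0.4,11.3,0]

```text
t: 36.9
eef_pos: [0.5048, 0.1763, 0.2286]
ee_rot: [-2.286, 2.152, -0.001]
wrist_force: [-0.3, 0.9, 1.1]
grip_width: 0.0001
```

Request:
arm_command:
  increments:
    - [1,0.2,0,0,0]
    - [1,0.4,0,0,0]
    - [1,0.4,0,0,0]

```text
t: 37.2
eef_pos: [0.5048, 0.1755, 0.2287]
ee_rot: [-2.281, 2.149, 0.008]
wrist_force: [-0.6, 10.6, 1.0]
grip_width: 0.0
```

Request:
arm_command:
  increments:
    - [1,-1,0,0,0]
    - [1,-2,0,0,0]
    - [1,-2,0,-4,0]
    - [1,-2,0,-8,0]
    - [1,-2,0,-12,0]
    - [1,-2,0,-12,0]
    - [1,-2,0,-12,0]
    - [1,-2,0,-12,0]

```text
t: 38.0
eef_pos: [0.5026, 0.1922, 0.3462]
ee_rot: [2.286, -2.151, -0.002]
wrist_force: [-0.5, -0.3, 0.2]
grip_width: -0.0001
```

```bash
python3 -c "
from look import *
go(.503,.192,.34,.061)
for c in ['top','side']:
  P=cloud(c,grab_frame(c)[1]); print('handle',rect(P,(.42,.1),(.58,.25),.160,.18))
print(job_done())"
```

```text
t 38.0 pos [0.5026 0.1922 0.3462] xaxis [ 0.061 -0.998  0.001] yaxis [-0.998 -0.061  0.003] F [-0.5 -0.3  0.2] w -0.0001 q6 1.74
inc cm [ 0.02 -0.04  0.62] spin -0.0
handle (660, array([505.6, 156.4]), array([108.3,  13.1]), 4.5, 'pca', np.float64(3.8), 'z', np.float64(0.1729), 'mean', array([0.506 , 0.1559, 0.1721]))
handle (309, array([503.7, 154.7]), array([109.4,  15.1]), 3.2, 'pca', np.float64(3.49), 'z', np.float64(0.1694), 'mean', array([0.5039, 0.153 , 0.1683]))
the job is handed in; nothing more can be done
None
```

I slid the guard open and toppled the blank flat onto the mat from standing. I then gripped it flat, set it on the bed, pushed it against both bars of the corner stop and slid the guard shut. The job was handed in at about 38 s of the 72 s allowed, and no verdict was reported.

**Guard:** The last push met a firm 10.6 N at the stop, against about 3 N to slide. The camera put the handle's travel from open to shut at 194–195 mm of 195 mm.

**Blank:** It met firm resistance against both bars, about 12 N on the longer and 8 N on the shorter. The top picture with the guard still open showed it flush and square to both.
- **Measured position:** The top camera put its centre at (54, 27) mm from the corner and the side camera at (60, 32) mm, against (55, 30) mm for home. Taken alone, each of these is partly outside the 2.5 mm window. They disagree by more than the networks' stated 4 mm accuracy, so I relied on the contact forces and the picture.
- **After shutting:** The networks did not find the blank through the tinted sheet. It was last seen in place faintly in the top picture.

**Everything else:** Both coasters, the sanding block and the tin measured within about 5 mm of their starting positions. The gripper was clear of everything at hand-in.

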